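# Tip the filter-paper carton over into its taped place

### The job

Lay the standing carton of filter papers down in its taped place on the counter, tear-out opening upwards: push it high on the opening side with a fingertip so that it falls over onto its back across the outline, then nudge its end until the whole carton lies inside the black tape. Only push, gently: do not grip, lift or dent the carton, leave everything else where it stands, and take the hand away at the end.

Things in the scene. Friction and masses are not known exactly. Their poses are not given: they have to be found in the camera images.
- carton_center (a point): Centre (75 mm up) of the brown filter-paper carton, 45 thick, 110 wide, 150 mm tall, 220 g, standing just short of the outline. x: through the thickness, from the front (dark tear-out opening, away from the outline) to the plain back; y: width; z: foot to head. Pushed near the top it tips about its back's lower edge, falling by itself past 17 degrees. Laid on its back, opening up: 45 mm high, x axis down.
- foot_left (a point): Corner of the carton's back face: foot end, +y side (at 22.5, 55, -75 mm from carton_center in the carton's axes).
- foot_right (a point): Corner of the carton's back face: foot end, -y side (at 22.5, -55, -75 mm from carton_center).
- head_left (a point): Corner of the carton's back face: head end, +y side (at 22.5, 55, 75 mm from carton_center).
- head_right (a point): Corner of the carton's back face: head end, -y side (at 22.5, -55, 75 mm from carton_center).
- outline (a point): Centre, at counter level, of the taped place: a rectangle of flat black tape 14 mm wide on the pale counter, 176 x 145 mm inside the tape. x: the long direction, pointing away from the standing carton; y: across. The carton's back stands 18 to 30 mm outside the inner edge of the near short side, roughly square to it and centred.
- glass_center (a point): Small clear glass standing beside the outline, 64 mm across, 66 mm tall; point at mid-height. Leave alone.
- tamper_center (a point): Steel coffee tamper with black handle standing beside the outline, 58 mm across, 91 mm tall; point at mid-height. Leave alone.
- teabox_center (a point): Smaller cream box with grey lid standing near the carton, 62 x 80 mm, 108 mm tall; point at mid-height. Leave alone.
- jug_center (a point): Steel milk jug with handle, 96 mm across, 108 mm tall, towards the right; point at mid-height. Leave alone.
- cup_center (a point): White cup with handle, 84 mm across, 62 mm tall, towards the left; point at mid-height. Leave alone.
- sticks_center (a point): Glass of wooden stir sticks to the right, 68 mm across, 85 mm tall with sticks up to about 155 mm; point at 42 mm height. Leave alone.
There are look-alikes about, which are no part of the job. Leave any orange look-alike of the part that bears carton_center alone.

How it is judged:
On the way:
1. the carton has been tipped over onto its back, opening up, with its centre inside the taped outline (angle between carton_center's own x axis and vertical above 3 rad and x of carton_center in the frame of outline between -0.088 and 0.088 m and y of carton_center in the frame of outline between -0.0725 and 0.0725 m), for 0.1 s.
At the end, for the whole second after the job is handed in: The carton lies at rest flat on the counter on its back (opening up, within 8 degrees), and none of its four corners reaches more than 4 mm past the inner edge of the tape (angle between carton_center's own x axis and vertical above 3 rad and height (world z) of carton_center below 0.03 m and linear speed of carton below 0.02 m/s and x of foot_left in the frame of outline between -0.092 and 0.092 m and y of foot_left in the frame of outline between -0.0765 and 0.0765 m and x of foot_right in the frame of outline between -0.092 and 0.092 m and y of foot_right in the frame of outline between -0.0765 and 0.0765 m and x of head_left in the frame of outline between -0.092 and 0.092 m and y of head_left in the frame of outline between -0.0765 and 0.0765 m and x of head_right in the frame of outline between -0.092 and 0.092 m and y of head_right in the frame of outline between -0.0765 and 0.0765 m); the robot touches nothing.
It fails at once if the carton is lifted (the foot edge of its back more than 20 mm off the counter at both corners, or the whole carton raised) (height (world z) of each of foot_left, foot_right above 0.02 m or height (world z) of carton_center above 0.105 m).
It fails at once if the carton is gripped or dented: the fingers press on it with more than 18 N (contact force between the fingers and carton above 18 N).
It fails at once if another object on the counter is moved more than 20 mm or knocked over (distance of any of glass_center, tamper_center, teabox_center, jug_center, cup_center, sticks_center from where it was at the start of the episode above 0.02 m).
It also fails if it takes over 37 s, if anything falls off the work surface, if the arm or the gripper's body presses on something with over 40 N, if the wrist force passes 120 N, or if a joint passes its speed limit or range.

### The arm

A 7-joint arm with a two-finger parallel gripper is mounted at the origin on the work surface. World frame = base frame: x ahead of the robot, y to its left, z up, the work surface at z = 0. Lengths are in m, angles in rad, forces in N, time in s.
With the tool pointing down it reaches from about 0.4 to 0.85 m from the base axis. Payload 10.4 kg.
Tool frame: the origin (TCP) lies at the very end of the fingers, on their centre line; the grasp point (between the pads) lies 19 mm behind it; z points along the fingers, y is the direction in which the jaws open and shut (so a half turn about z gives the same grasp; the last joint's range is limited). The gripper opens to 87 mm and grips with 3 to 60 N. Pads are 19 mm wide; open, the fingers measure 117 mm over their backs; the gripper's body (75 mm by 190 mm) begins 51 mm behind the grasp point.
Start: joints at [-0.023, 0.332, -0.065, 1.46, 0.022, 1.35, -0.088], TCP at [0.625, 0, 0.223] pointing down, gripper open.
Joint ranges: [-2.6, 2.6], [-0.5, 2.12], [-1.47, 1.34], [0.16, 2.42], [-1.27, 4.41], [0.06, 2.06], [-2.6, 2.6]. Speed limits (rad/s): [2.22, 2.22, 2.79, 2.79, 3.14, 3.14, 3.14].

### API

Orientations are given as a unit quaternion [x, y, z, w].
In Python, from bench import r gives the robot as it stands.
- The arm moves only by the shell command python3 -m crank 'ROWS' [FORCE]. ROWS is JSON, a list of rows, each a list of 3 entries, a list of its own where there are three numbers: the opening, from -1 (shut) to 1 (fully open), so that 0 is half open, then the shift along the tool's x, y, z in mm, then the turn about the tool's z in degrees. A call has 1 to 12 rows; each row is the pose to reach, as a shift and turn from the pose commanded when the call began, along the tool's axes at that moment; what a row does not reach only later rows make up. A row lasts 1/12 s, in which the tool goes at most 41.7 mm and 7.16 degrees, less where a joint would pass 70% of its speed; a pose out of reach is approached as far as the arm can. A call with a gripper value outside its range is refused whole. The fingers move at their own pace and stop on an object; FORCE is the grip in N (left out, the last holds). Time passes only in rows, so rows that repeat a pose let the fingers close. It gives the time, the measured TCP pose, the force and the opening at its end, in the units of the state.
- r.read_state(): the state, without advancing time (a new reading comes with each control period).
- r.camera(name): name is "scene" or "side" or "wrist"; returns a dict with "pixels" (384x512x3 uint8, red, green, blue), "fov_y" (degrees; the focal length in pixels is half the picture's height over the tangent of half this angle, whatever the lens; pixels are square), "cx", "cy" (the principal point, pixels), "cam_to_world" (4x4, takes a point from camera to world coordinates). Camera axes: x right, y down, z forward; pixel columns grow to the right and rows downward; lengths in m; the calibration is good to about 2 mm. A picture is of the moment at which its call begins. There is no depth.
- r.close_job(): hands the job in, once; it reports no verdict.
The state is a dict: "time": time; "joint_positions": joint angles; "joint_vel": joint speeds; "joint_torque": joint torques, N m; "ee_pos": TCP position; "eef_rot": TCP orientation; "ft_force": force on the tool from outside, world axes, zero at the start; "torque": the same for the moment, N m; "width": finger opening in m.
Only numpy, scipy, OpenCV 4.12 (cv2) and the standard library are available. Lean on these libraries where they do the work, as an engineer would, in place of code of your own. Each camera call takes 0.05 s, during which the arm holds its last target.

## Working session

There is one attempt and no reset: what is moved stays moved. The work goes in short steps, Python scripts to look and compute and a shell command to move; the robot and the scene stay as the last step left them, time stands still between calls to the robot, and variables do not carry over. Pictures are saved under pics/ and viewed, and the job is handed in when it is done.

```bash
ls; mkdir -p pics; python3 - <<'E'
from bench import r
import cv2,json,numpy as np
s=r.read_state(); print(s)
for n in ["scene","side","wrist"]:
    c=r.camera(n); cv2.imwrite(f"pics/{n}0.png",c["pixels"][:,:,::-1]); print(n,c["fov_y"],c["cx"],c["cy"],np.round(c["cam_to_world"],4).tolist())
E
```

```text
pics
{'time': 0.0, 'joint_positions': array([-0.02262304,  0.33283758, -0.06473332,  1.46090866,  0.02161271,
        1.34991427, -0.08848584]), 'joint_vel': array([ 1.35645237e-04, -6.21244811e-04,  5.02013757e-04,  4.11965709e-04,
        7.42163176e-05,  1.24704090e-03,  7.77206131e-04]), 'joint_torque': array([-1.20520472e-04, -6.23245955e+01,  2.44190963e-02, -3.89891267e+01,
       -6.13984605e-02,  3.97891912e-02,  1.87085252e-04]), 'ee_pos': array([6.24622471e-01, 2.45286000e-05, 2.21791040e-01]), 'eef_rot': array([ 7.07074162e-01,  7.07139066e-01, -5.07553414e-04, -4.61203818e-04]), 'ft_force': array([ 0.25001935, -0.78225878,  0.21481407]), 'torque': array([ 0.01201599,  0.00828728, -0.01964254]), 'width': 0.08690850354202076}
scene 43.09950176293443 250.65812690510162 189.82541383827726 [[0.737, 0.5818, -0.3442, 1.1221], [0.6758, -0.6245, 0.3914, -0.6971], [0.0128, -0.5211, -0.8534, 1.5941], [0.0, 0.0, 0.0, 1.0]]
side 52.87570772943691 260.3252449472419 191.98711300438725 [[0.9851, -0.1321, 0.11, 0.3932], [-0.171, -0.6877, 0.7056, -0.915], [-0.0175, -0.7139, -0.7001, 1.0517], [0.0, 0.0, 0.0, 1.0]]
wrist 58.596525634445506 248.74058212167805 197.2347173349819 [[1.0, -0.0002, -0.0002, 0.6254], [-0.0002, -0.954, -0.2998, 0.083], [-0.0001, 0.2998, -0.954, 0.3833], [0.0, 0.0, 0.0, 1.0]]
```

View pics/scene0.png

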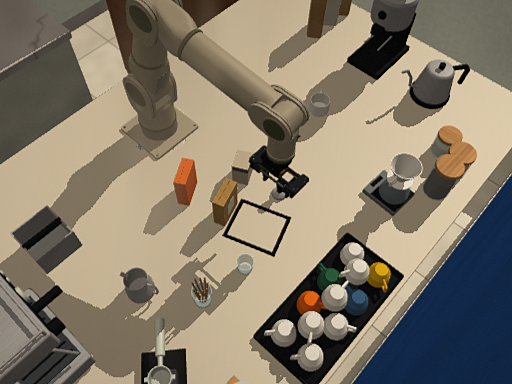

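View pics/side0.png

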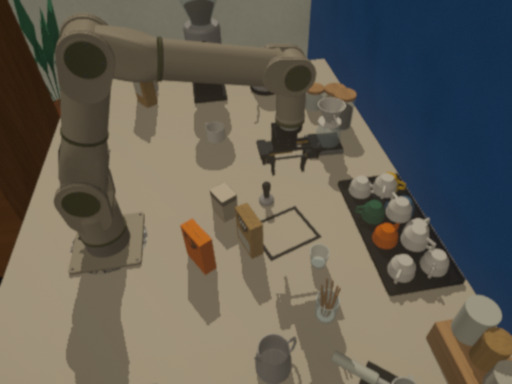

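View pics/wrist0.png

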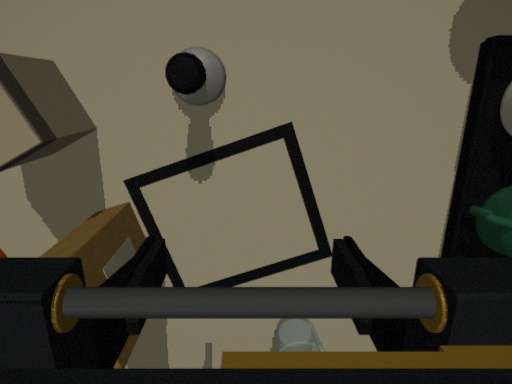

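The brown carton is at scene (225,201) and side (249,230). The orange look-alike is at scene (186,181) and side (199,246), and the cream tea box is at scene (242,166). The tape outline is at scene (257,227). Brown and next to the outline means the carton is at (225,201). Next I'll take close crops to check it.

```bash
python3 - <<'E'
import cv2
a=cv2.imread("pics/scene0.png")[140:290,170:310]; cv2.imwrite("pics/sc1.png",cv2.resize(a,None,fx=4,fy=4,interpolation=cv2.INTER_CUBIC)[:600])
a=cv2.imread("pics/side0.png")[170:290,170:330]; cv2.imwrite("pics/si1.png",cv2.resize(a,None,fx=5,fy=5,interpolation=cv2.INTER_CUBIC))
E
```

```text
(no output)
```

View pics/sc1.png

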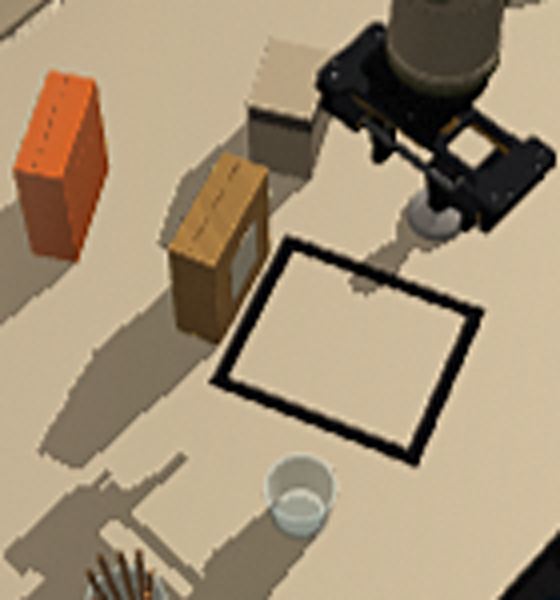

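View pics/si1.png

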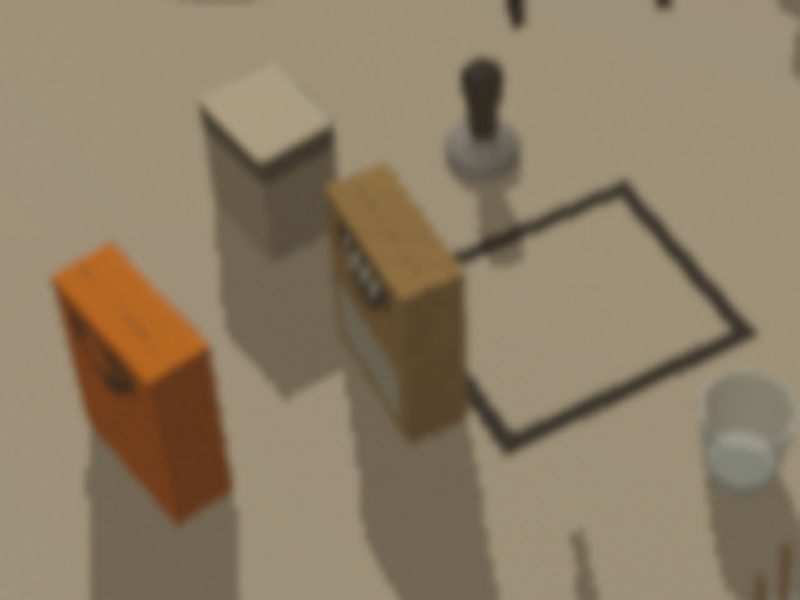

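Both crops confirm it. The brown carton's dark opening is on its robot side (side crop ~360,270), facing away from the tape, and its plain back faces the outline. Next I'll measure all the poses.

```bash
cat > h.py <<'E'
import numpy as np
CAM={'scene':(43.09950176293443,250.658,189.825,[[0.737,0.5818,-0.3442,1.1221],[0.6758,-0.6245,0.3914,-0.6971],[0.0128,-0.5211,-0.8534,1.5941]]),
'side':(52.87570772943691,260.325,191.987,[[0.9851,-0.1321,0.11,0.3932],[-0.171,-0.6877,0.7056,-0.915],[-0.0175,-0.7139,-0.7001,1.0517]])}
def prep(c):
    fov,cx,cy,T=c; T=np.array(T); f=192/np.tan(np.radians(fov/2)); return f,cx,cy,T[:3,:3],T[:3,3]
def ray(c,uv,z):
    f,cx,cy,R,t=prep(c); d=R@np.array([(uv[0]-cx)/f,(uv[1]-cy)/f,1]); return t+d*(z-t[2])/d[2]
def proj(c,P):
    f,cx,cy,R,t=prep(c); q=R.T@(np.asarray(P)-t); return np.array([cx+f*q[0]/q[2],cy+f*q[1]/q[2]])
def dic(c): return (c['fov_y'],c['cx'],c['cy'],np.array(c['cam_to_world'])[:3])
E
python3 - <<'E'
from h import *
sc=lambda u,v:(170+u/4-.4,140+v/4-.4)
si=lambda u,v:(170+u/5-.4,170+v/5-.4)
S,D=CAM['scene'],CAM['side']
f=lambda a:np.round(np.array(a)*1000).tolist()
print('outer tape scene'); P=[ray(S,sc(*p),0)[:2] for p in [(287,236),(484,312),(417,466),(210,380)]]
print(f(P),f([np.linalg.norm(P[i]-P[i-1]) for i in range(4)]),f(np.mean(P,0)),[np.degrees(np.arctan2(*(P[i]-P[i-1])[::-1])).round(1) for i in range(4)])
print('side',f([ray(D,si(*p),0)[:2] for p in [(625,178),(758,332),(508,455)]]))
print('carton top scene');P=[ray(S,sc(*p),.15)[:2] for p in [(228,153),(269,168),(213,265),(169,246)]]
print(f(P),f([np.linalg.norm(P[i]-P[i-1]) for i in range(4)]),f(np.mean(P,0)),[np.degrees(np.arctan2(*(P[i]-P[i-1])[::-1])).round(1) for i in range(4)])
P=[ray(D,si(*p),.15)[:2] for p in [(327,186),(385,164),(464,268),(405,300)]]
print('side',f(P),f([np.linalg.norm(P[i]-P[i-1]) for i in range(4)]),f(np.mean(P,0)),[np.degrees(np.arctan2(*(P[i]-P[i-1])[::-1])).round(1) for i in range(4)])
print('foot back-right-bottom scene',f(ray(S,sc(218,342),0)))
print('tea top side',f([ray(D,si(*p),.108)[:2] for p in [(270,62),(333,122),(262,168),(200,104)]]))
print('orange top side',f([ray(D,si(*p),.15)[:2] for p in [(112,242),(210,348),(148,388),(52,278)]]))
print('glass top',f(ray(D,si(748,395),.066)),'tamper base',f(ray(D,si(483,150),.01)),f(ray(D,si(482,68),.09)))
E
```

```text
outer tape scene
[[480.0, -19.0], [670.0, 46.0], [726.0, -113.0], [532.0, -177.0]] [167.0, 201.0, 169.0, 204.0] [602.0, -66.0] [np.float64(108.3), np.float64(18.9), np.float64(-70.6), np.float64(-161.6)]
side [[673.0, 51.0], [729.0, -110.0], [538.0, -180.0]]
carton top scene
[[444.0, -56.0], [481.0, -43.0], [514.0, -147.0], [473.0, -159.0]] [107.0, 40.0, 109.0, 42.0] [478.0, -101.0] [np.float64(105.7), np.float64(19.6), np.float64(-72.7), np.float64(-163.2)]
side [[443.0, -58.0], [483.0, -45.0], [518.0, -143.0], [478.0, -161.0]] [109.0, 41.0, 103.0, 44.0] [480.0, -102.0] [np.float64(108.6), np.float64(17.5), np.float64(-70.3), np.float64(-154.9)]
foot back-right-bottom scene [510.0, -145.0, 0.0]
tea top side [[421.0, 112.0], [457.0, 42.0], [404.0, 7.0], [368.0, 78.0]]
orange top side [[305.0, -81.0], [358.0, -176.0], [320.0, -199.0], [267.0, -104.0]]
glass top [687.0, -209.0, 66.0] tamper base [572.0, 90.0, 10.0] [572.0, 95.0, 90.0]
```

Measured results:

| Item | Position | Angle |
|---|---|---|
| Outline centre | (603, -66) mm | 18.8° |
| Carton centre | (479, -101) mm | ~18° |

- The outer tape measures 202×168 mm against a nominal 204×173.
- The carton top measures about 42×107 mm against 45×110.
- The carton's back is 19 mm short of the inner edge, which fits the description.

I'll move behind the carton, above its top, turning +71° so that tool x is the push direction.

```bash
python3 -m crank '[[0,[-5,-10,0],6],[0,[-17,-30,0],12],[0,[-34,-60,0],18],[0,[-53,-90,0],24],[0,[-71,-120,0],30],[0,[-89,-150,0],36],[0,[-104,-175,0],42],[0,[-115,-195,0],48],[0,[-122,-206,0],54],[0,[-124,-209,0],60],[0,[-124,-209,0],66],[0,[-124,-209,0],71.2]]'; python3 -m crank '[[0,[0,0,0],0],[0,[0,0,0],0],[0,[0,0,0],0]]'
python3 - <<'E'
from bench import r
import cv2
for n in ["side","wrist"]:
    c=r.camera(n); cv2.imwrite(f"pics/{n}1.png",c["pixels"][:,:,::-1])
print(r.read_state()['joint_positions'])
E
```

```text
time: 1.15
ee_pos: [0.4156, -0.1242, 0.2226]
eef_rot: [0.987, 0.16, 0.0, -0.0]
ft_force: [0.4, 0.5, -0.5]
width: 0.0435
time: 1.4
ee_pos: [0.416, -0.1239, 0.2224]
eef_rot: [0.986, 0.165, -0.0, -0.0]
ft_force: [0.5, 0.3, -0.1]
width: 0.0432
[ 0.11579705 -0.09450766  0.06431132  1.93428829  0.00629157  1.30175025
 -1.06234966]
```

View pics/side1.png

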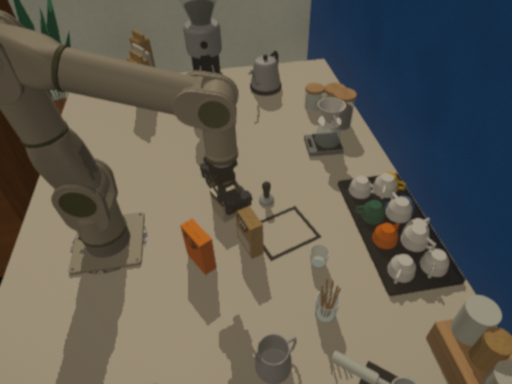

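View pics/wrist1.png

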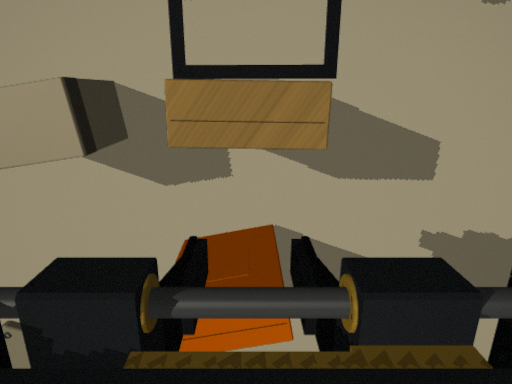

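The wrist view shows the carton top square to the tape and on the jaw centre line (cols 165–332). The orange box is at (230,290), near the fingertips in this view, so I'll check its clearance before going down.

```bash
python3 - <<'E'
from h import *
from bench import r
c=dic(r.camera("wrist")); s=r.read_state()
o=np.array([.6035,-.066]);a=np.radians(18.8);R=np.array([[np.cos(a),np.sin(a)],[-np.sin(a),np.cos(a)]])
fr=lambda p:np.round(1000*(R@(p[:2]-o)),1)
print('tcp',fr(s['ee_pos']))
for n,p,z in [('or',(273,225),.15),('or',(187,242),.15),('or',(293,340),.15),('car',(166,80),.15),('car',(332,81),.15),('car',(329,149),.15),('car',(168,147),.15),('tapenear',(172,78),0),('tapenear',(337,77),0),('tea',(62,77),.108),('tea',(83,155),.108)]: 
    q=ray(c,p,z); print(n,np.round(q*1000),fr(q))
E
```

```text
tcp [-196.1    5.6]
or [ 411. -145.  150.] [-207.3  -12.4]
or [378. -88. 150.] [-221.1   51.6]
or [ 321. -195.  150.] [-309.2  -31.2]
car [484. -44. 150.] [-106.6   59.2]
car [ 518. -146.  150.] [-107.   -48.2]
car [ 476. -162.  150.] [-151.2  -49.5]
car [442. -57. 150.] [-150.    60.9]
tapenear [480. -16.   0.] [-100.7   87.1]
tapenear [ 538. -181.    0.] [-99.4 -87.7]
tea [458.  41. 108.] [-103.5  147.9]
tea [404.  14. 108.] [-163.4  140.4]
```

```bash
python3 - <<'E'
from h import *
from bench import r
c=dic(r.camera("wrist"))
for P in [(.358,-.176,.15),(.305,-.081,.15),(.358,-.176,0),(.305,-.081,0)]: print(P,proj(c,P))
for p in [(52,72),(97,80),(67,180),(15,172)]: print(ray(CAM['scene'],(170+p[0]/4-.4,140+p[1]/4-.4),.15).round(3))
E
```

```text
(0.358, -0.176, 0.15) [287.30604867 296.44848966]
(0.305, -0.081, 0.15) [153.54432329 317.31661649]
(0.358, -0.176, 0) [273.97984899 224.83240404]
(0.305, -0.081, 0) [186.13645219 239.56549848]
[ 0.267 -0.102  0.15 ]
[ 0.303 -0.08   0.15 ]
[ 0.361 -0.172  0.15 ]
[ 0.321 -0.198  0.15 ]
```

The orange box's top corner is about 55 mm behind the fingers, so there is room. I'll descend to z≈0.13 and edge forward.

```bash
python3 -m crank '[[0,[0,0,15],0],[0,[0,0,40],0],[0,[0,0,65],0],[0,[0,0,84],0],[0,[2,0,92],0],[0,[8,0,92],0],[0,[15,0,92],0],[0,[20,0,92],0],[0,[23,0,92],0],[0,[25,0,92],0],[0,[25,0,92],0],[0,[25,0,92],0]]'
python3 - <<'E'
from bench import r
import cv2
for n in ["side","wrist"]:
    c=r.camera(n); cv2.imwrite(f"pics/{n}2.png",c["pixels"][:,:,::-1])
a=cv2.imread("pics/side2.png")[150:290,170:330];cv2.imwrite("pics/side2c.png",cv2.resize(a,None,fx=4,fy=4))
E
```

```text
time: 2.6
ee_pos: [0.4398, -0.116, 0.1308]
eef_rot: [0.987, 0.163, 0.0, 0.0]
ft_force: [-0.6, 0.3, -0.3]
width: 0.0435
```

View pics/side2c.png

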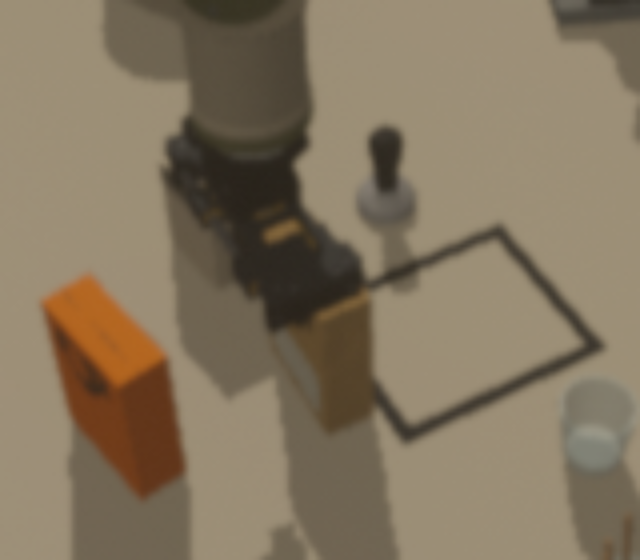

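View pics/wrist2.png

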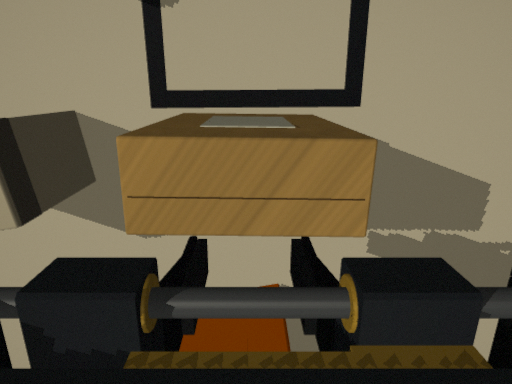

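The fingertips are about 10 mm short of the carton's front, high and square to it (wrist view, tips at rows ~240, carton edge at row 232). I'll push slowly.

```bash
python3 -m crank '[[0,[2,0,0],0],[0,[4,0,0],0],[0,[7,0,0],0],[0,[10,0,0],0],[0,[13,0,0],0],[0,[16,0,0],0],[0,[19,0,0],0],[0,[22,0,0],0],[0,[25,0,0],0],[0,[28,0,0],0],[0,[31,0,0],0],[0,[34,0,0],0]]'
python3 - <<'E'
from bench import r
import cv2
for n in ["side","wrist"]:
    c=r.camera(n); cv2.imwrite(f"pics/{n}3.png",c["pixels"][:,:,::-1])
a=cv2.imread("pics/side3.png")[150:290,170:330];b=cv2.imread("pics/wrist3.png");cv2.imwrite("pics/j3.png",cv2.hconcat([cv2.resize(a,(400,350)),cv2.resize(b,(400,350))]))
E
```

```text
time: 3.7
ee_pos: [0.4722, -0.1049, 0.1305]
eef_rot: [0.987, 0.163, 0.0, -0.0]
ft_force: [1.1, -0.5, -0.1]
width: 0.0434
```

View pics/j3.png

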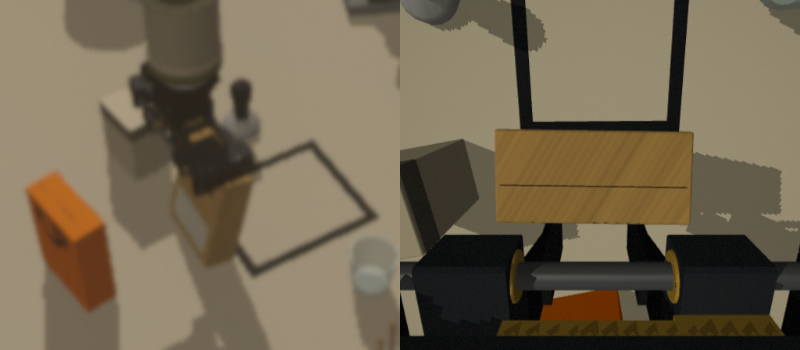

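The carton is tipping, about 9° so far, with its foot in place and no noticeable force. I'll carry on past the balance point.

```bash
python3 -m crank '[[0,[3,0,0],0],[0,[6,0,0],0],[0,[9,0,0],0],[0,[12,0,0],0],[0,[15,0,0],0],[0,[18,0,0],0],[0,[21,0,0],0],[0,[24,0,0],0],[0,[27,0,0],0],[0,[28,0,0],0],[0,[28,0,0],0],[0,[28,0,0],0]]'
python3 - <<'E'
from bench import r
import cv2
for n in ["side","wrist"]:
    c=r.camera(n); cv2.imwrite(f"pics/{n}4.png",c["pixels"][:,:,::-1])
a=cv2.imread("pics/side4.png")[150:290,170:330];b=cv2.imread("pics/wrist4.png");cv2.imwrite("pics/j4.png",cv2.hconcat([cv2.resize(a,(400,350)),cv2.resize(b,(400,350))]))
E
```

```text
time: 4.8
ee_pos: [0.4983, -0.096, 0.1305]
eef_rot: [0.987, 0.163, -0.0, -0.0]
ft_force: [0.3, -0.4, -0.8]
width: 0.0432
```

View pics/j4.png

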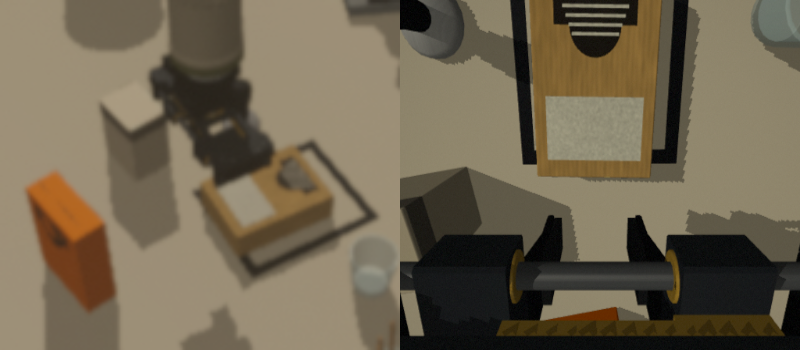

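It fell onto its back, opening up and square. I'll measure the foot end.

```bash
python3 - <<'E'
from h import *
from bench import r
import cv2
R_=r.camera("wrist"); c=dic(R_); cv2.imwrite("pics/w5.png",cv2.resize(R_["pixels"][:260,130:400,::-1],None,fx=2,fy=2))
s=r.read_state()
o=np.array([.6035,-.066]);a=np.radians(18.8);R=np.array([[np.cos(a),np.sin(a)],[-np.sin(a),np.cos(a)]])
fr=lambda p:np.round(1000*(R@(p[:2]-o)),1)
print('tcp',fr(s['ee_pos']))
for n,p,z in [('foot',(175,194),.045),('foot',(321,194),.045),('near tape outer',(157,179),0),('near tape outer',(353,179),0)]: print(n,fr(ray(c,p,z)))
E
```

```text
tcp [-109.3    5.5]
foot [-100.6   61. ]
foot [-100.7  -49.1]
near tape outer [-100.5   86.1]
near tape outer [-100.5  -86.3]
```

View pics/w5.png

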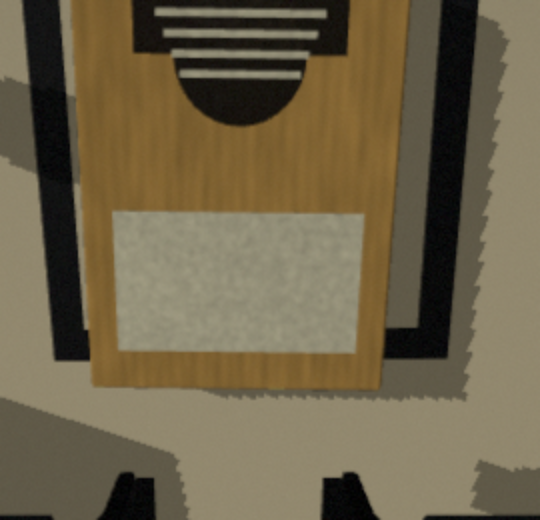

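The foot end is at outline x≈-101 mm and spans y from -49 to +61, so the 110 mm width checks. The nudge needed is about 25 mm in +x, with y and yaw fine. I'll back off, lower behind the foot end and approach.

```bash
python3 -m crank '[[0,[-8,0,0],0],[0,[-20,0,0],0],[0,[-30,0,8],0],[0,[-33,0,25],0],[0,[-33,0,48],0],[0,[-33,0,70],0],[0,[-33,0,88],0],[0,[-33,0,100],0],[0,[-33,0,107],0],[0,[-33,0,109],0],[0,[-33,0,109],0],[0,[-33,0,109],0]]' && python3 -m crank '[[0,[2,0,0],0],[0,[5,0,0],0],[0,[8,0,0],0],[0,[11,0,0],0],[0,[14,0,0],0],[0,[17,0,0],0],[0,[20,0,0],0],[0,[23,0,0],0],[0,[26,0,0],0],[0,[29,0,0],0],[0,[31,0,0],0],[0,[33,0,0],0]]'
python3 - <<'E'
from bench import r
import cv2
b=r.camera("wrist")["pixels"][:,:,::-1].copy();a=r.camera("side")["pixels"][150:290,170:330,::-1].copy();cv2.imwrite("pics/j6.png",cv2.hconcat([cv2.resize(a,(400,350)),cv2.resize(b,(400,350))]))
E
```

```text
time: 5.95
ee_pos: [0.4674, -0.1068, 0.0223]
eef_rot: [0.987, 0.163, 0.001, 0.0]
ft_force: [0.0, -0.3, 0.6]
width: 0.0438
time: 6.95
ee_pos: [0.4984, -0.096, 0.0215]
eef_rot: [0.987, 0.163, -0.0, -0.0]
ft_force: [-0.9, -0.3, 0.3]
width: 0.0435
```

View pics/j6.png

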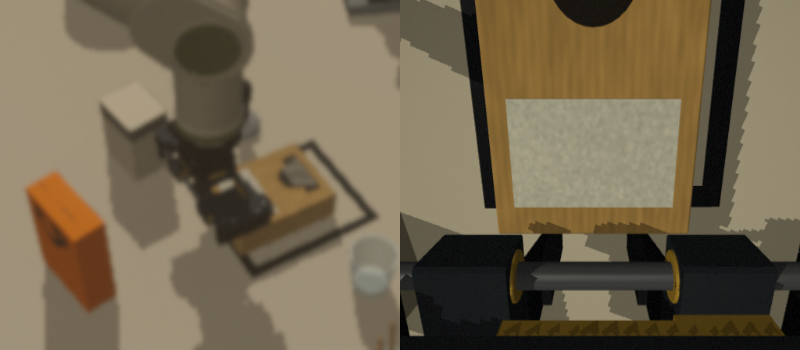

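The fingers are at the foot end, square and barely touching. I'll nudge forward slowly.

```bash
python3 -m crank '[[0,[2,0,0],0],[0,[4,0,0],0],[0,[6,0,0],0],[0,[8,0,0],0],[0,[10,0,0],0],[0,[12,0,0],0],[0,[14,0,0],0],[0,[16,0,0],0],[0,[18,0,0],0],[0,[20,0,0],0],[0,[21,0,0],0],[0,[22,0,0],0]]'
python3 - <<'E'
from bench import r
import cv2
from h import *
W=r.camera("wrist");print(dic(W));b=W["pixels"][:,:,::-1].copy();cv2.imwrite("pics/w7.png",b);cv2.imwrite("pics/w7c.png",cv2.resize(b[120:300,60:460],None,fx=2,fy=2))
E
```

```text
time: 8.05
ee_pos: [0.5194, -0.0888, 0.0216]
eef_rot: [0.987, 0.163, 0.0, 0.0]
ft_force: [-1.4, -0.8, 1.0]
width: 0.0439
(58.596525634445506, 248.74058212167805, 197.2347173349819, array([[ 3.22090180e-01, -9.03305165e-01, -2.83368480e-01,
         5.98464580e-01],
       [-9.46708945e-01, -3.07417197e-01, -9.61084789e-02,
        -6.20816760e-02],
       [-2.97058272e-04,  2.99223072e-01, -9.54183140e-01,
         1.83008618e-01]]))
```

View pics/w7c.png

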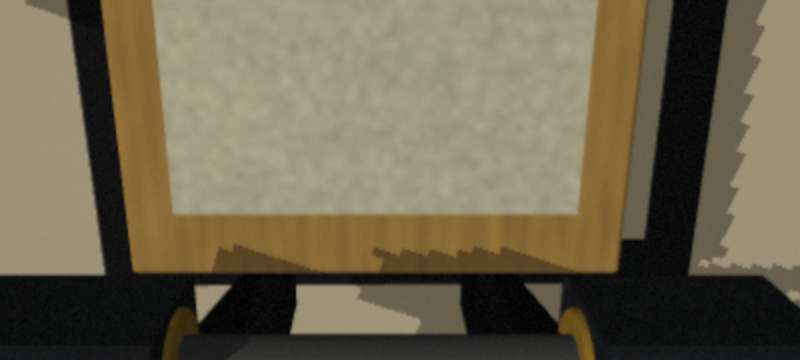

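```bash
cat >> h.py <<'E'
o=np.array([.6035,-.066]);_a=np.radians(18.8);R2=np.array([[np.cos(_a),np.sin(_a)],[-np.sin(_a),np.cos(_a)]])
fr=lambda p:np.round(1000*(R2@(np.asarray(p)[:2]-o)),1)
E
python3 - <<'E'
from h import *
from bench import r
c=dic(r.camera("wrist")); print('tcp',fr(r.read_state()['ee_pos']))
for n,p,z in [('foot',(126.5,255.5),.045),('foot',(368.5,255.5),.045),('tape inner near',(377,239.5),0),('tape outer near',(113,257),0)]: print(n,fr(ray(c,p,z)))
E
```

```text
tcp [-86.9   5.5]
foot [-73.9  60. ]
foot [-73.9 -48.1]
tape inner near [-86.6 -69.4]
tape outer near [-97.9  85.9]
```

The foot end is now 12.7 mm inside the near tape edge, and 13 mm would be centred. I'll retreat straight back, then up.

```bash
python3 -m crank '[[0,[-4,0,0],0],[0,[-12,0,0],0],[0,[-22,0,0],0],[0,[-30,0,-5],0],[0,[-33,0,-25],0],[0,[-33,0,-55],0],[0,[-33,0,-90],0],[0,[-33,0,-125],0],[0,[-33,0,-160],0],[0,[-33,0,-185],0],[0,[-33,0,-200],0],[0,[-33,0,-200],0]]'; python3 -m crank '[[0,[-20,0,0],0],[0,[-40,0,0],0],[0,[-40,0,0],0]]'
python3 - <<'E'
from bench import r
import cv2
from h import *
for n in ["wrist","scene","side"]:
    cv2.imwrite(f"pics/{n}8.png",r.camera(n)["pixels"][:,:,::-1])
a=cv2.imread("pics/scene8.png")[140:290,170:330];b=cv2.imread("pics/wrist8.png")
cv2.imwrite("pics/j8.png",cv2.resize(a,None,fx=4,fy=4))
E
```

```text
time: 9.15
ee_pos: [0.4888, -0.1001, 0.2256]
eef_rot: [0.987, 0.163, 0.003, 0.001]
ft_force: [-0.1, 0.4, 0.0]
width: 0.0439
time: 9.4
ee_pos: [0.4467, -0.1141, 0.2209]
eef_rot: [0.987, 0.162, -0.001, -0.0]
ft_force: [0.1, -0.3, -0.6]
width: 0.0437
```

View pics/j8.png

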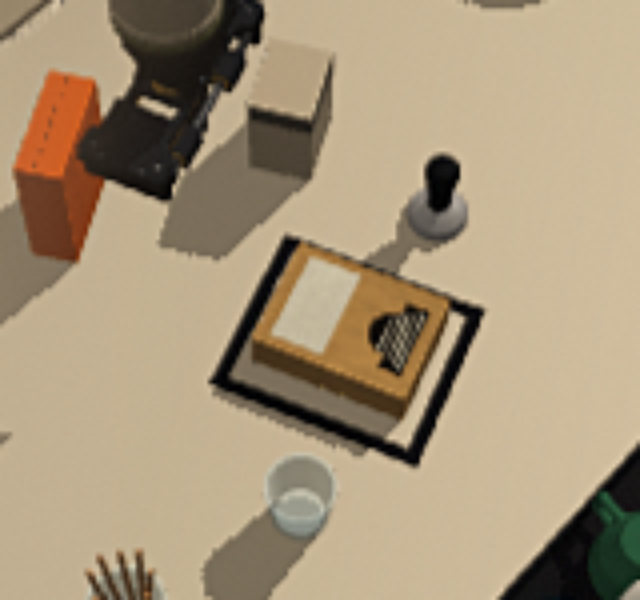

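View pics/wrist8.png

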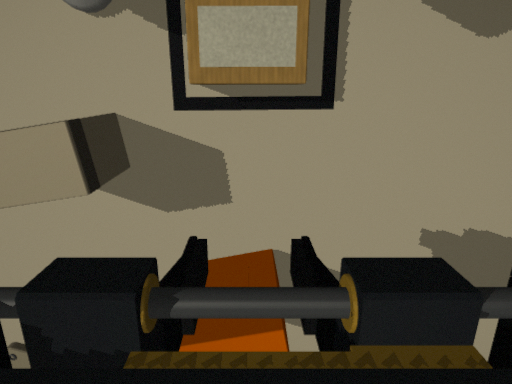

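View pics/side8.png

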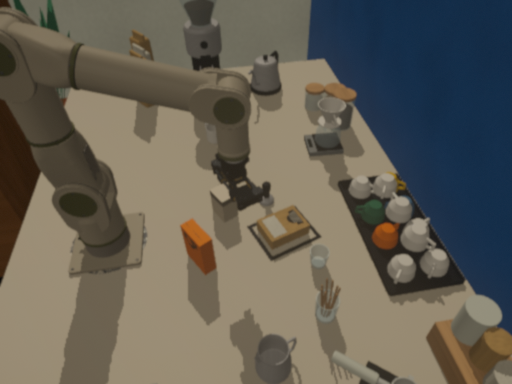

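The carton lies inside the tape, opening up, with its corners at scene crop (298,245), (450,295), (405,405) and (252,340). I'll run a numeric check of the corners and of the neighbours.

```bash
python3 - <<'E'
from h import *
import cv2
for p in [(300,243),(452,296),(406,402),(252,338)]: print('carton top',fr(ray(CAM['scene'],(170+p[0]/4-.4,140+p[1]/4-.4),.045)))
from bench import r
c=dic(r.camera('wrist'))
for n,p,z in [('foot',(189,83.5),.045),('foot',(307,83.5),.045),('tape in',(186,97),0),('tape in',(325,96.5),0)]: print(n,fr(ray(c,p,z)))
a=cv2.imread("pics/scene0.png").astype(int);b=cv2.imread("pics/scene8.png").astype(int)
for n,(u,v,w) in dict(glass=(245,265,10),jug=(138,285,18),sticks=(201,290,12)).items(): print(n,np.abs(a-b)[v-w:v+w,u-w:u+w].mean().round(1))
E
```

```text
carton top [-77.   58.6]
carton top [71.5 64.3]
carton top [ 73.9 -50.7]
carton top [-76.1 -48.6]
foot [-71.1  61.6]
foot [-71.1 -49. ]
tape in [-84.1  73. ]
tape in [-83.6 -76.2]
glass 2.7
jug 12.4
sticks 22.5
```

All four corners fall within |x|≤77 and |y|≤64 mm, against limits of 92 and 76.5. The image differences at the jug and sticks are most likely the arm's moving shadow, because the hand never went near them. Handing in.

```bash
python3 - <<'E'
from bench import r
print(r.close_job(), r.read_state()['time'])
E
```

```text
the job is handed in; nothing more can be done
the job is handed in; nothing more can be done
```

The carton now lies on its back inside the black tape, opening up, and the job is handed in; no verdict was reported. I tipped it over with the half-open fingertips high on the opening side. Then I nudged its foot end about 27 mm, and pulled the hand back and up, clear of everything. The last reading before handing in was 9.4 s of the 37 s allowed.

**Last checks:**
- **Carton position:** The corners measure x from -77 to +74 mm and y from -51 to +64 mm in the outline's frame. The limits are ±92 and ±76.5 mm.
- **Camera disagreement:** The scene and wrist cameras differ by about 5 mm on the foot edge, x -76.5 against -71. Both are well inside the limits.
- **Forces:** Wrist force readings at the end of each move stayed under about 2 N. I have no reading of the peak when the carton fell.
- **Other objects:** The glass, tamper, tea box and orange box look unmoved in the pictures. An image comparison differed around the jug and sticks, most likely because the arm's shadow moved, as the hand never went near them. I did not re-measure their positions, and I did not check the cup.

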